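# Clamp a microscope focus shaft in the V-block

## Task

Take the microscope's focus shaft from its wooden rest, lay it in the V of the V-block and slide it in under the open clamp until the knob's shoulder sits fully home against the block's front face. Then turn the T-handle clockwise until you feel the screw go firm and the shaft is securely clamped, but stop there: forcing it bruises the shaft. Let go, with the shaft still home, and leave the other things on the bench where they are.

Things in the scene. Friction and masses are not known exactly. Their poses are not given: they have to be found in the camera images.
- shaft: Loose metal focus shaft, 142 mm long, 0.2 to 0.32 kg: steel shaft 18 mm thick, 98 mm long, domed end; at its other end a knurled coarse knob (42 mm diameter, 20 mm long), then a fine knob (28 mm, 24 mm long). Origin on the axis at the shoulder (the coarse knob's face from which the shaft comes out); x along the shaft to its domed end. Centre of mass at x = 18 mm. Starts level in the rest.
- fine_knob (a point): Middle of the shaft's fine knob, on its axis, 32 mm behind the shoulder (the fine knob spans 20 to 44 mm behind it, the coarse knob 0 to 20 mm). At the start the axis is 45 mm above the table and the knobs overhang the rest, free on both sides. Axes as shaft.
- rest: Fixed wooden rest, foot 100 x 70 x 10 mm. Origin at the underside centre, x along the shaft. Two uprights, 10 mm thick, 60 mm wide, 51 mm tall, at x = -37 and +34 mm (8 and 79 mm from the shoulder), each with an open-topped notch 20 mm wide, floor 36 mm above the table, that carries the steel shaft. Lift the shaft straight up.
- vblock: Fixed steel V-block on a dark bench plate (124 x 116 x 12 mm) with a black U-shaped stirrup over it. Origin at the underside centre, x along the V, front at -x. Block x -50 to 50 mm, 70 mm wide, top 62 mm above the table; 90 degree V, 36 mm wide at the top, bottom line 44 mm above the table. Stirrup x 15 to 37 mm, 92 mm wide, bridge 84 to 98 mm above the table.
- seat (a point): Point on the V-block's front face, 56.7 mm above the table, where the shoulder centre (origin of shaft) comes when the shaft lies in the V fully home. x points into the block: the direction in which the shaft is slid in. Along x from here the stirrup begins at 65 mm and the screw's axis is at 76 mm. The screw's foot clears the shaft's top by 3 to 6.5 mm at the start.
- tee: Bare steel T-handle in one piece with the clamp screw. Origin in the middle of the cross bar, on the screw's axis, about 130 to 137 mm above the table; the bar lies level along y, 12 mm thick, 96 mm long over its 16 mm end balls; the screw below it is thinner, 10 mm. Turns clockwise seen from above (yaw falling) to clamp, sinking 2.5 mm per rad (coarse thread).
- nut (a point): Top of the black nut boss on the stirrup, 103 mm above the table, where the 10 mm screw enters. The screw runs freely (below 0.06 N m) for 1.2 to 2.6 rad until its 16 mm flat foot meets the shaft; then the torque rises by about 0.4 N m per rad. Well clamped is 0.15 to 0.3 N m (60 to 120 N on the shaft); above 0.37 N m (150 N) it bruises the shaft. It locks and stays as left.
- objective_a: Bystander, not to be disturbed: steel microscope objective lens standing on end, 26 mm across, 46 mm tall. Origin at the middle of its underside.
- objective_b: Bystander, not to be disturbed: brass objective lens standing on end, 24 mm across, 36 mm tall. Origin at the middle of its underside.
- eyepiece: Bystander, not to be disturbed: black eyepiece standing on its thin tube, 36 mm across, 54 mm tall. Origin at the middle of its underside.
- oil_jar: Bystander, not to be disturbed: small amber glass jar with black cap, 42 mm across, 58 mm tall. Origin at the middle of its underside.
- screwdriver: Bystander, not to be disturbed: black-handled screwdriver, 160 mm long, lying. Origin at the middle of its underside.
- hex_key: Bystander, not to be disturbed: black hex key, 85 mm long, 5 mm thick, lying flat. Origin at the middle of its underside.
- slide_box: Bystander, not to be disturbed: flat light-wood box for slides, 96 x 86 x 31 mm. Origin at the middle of its underside.
- stage_clip: Bystander, not to be disturbed: small aluminium stage clip, 70 x 12 mm, with a little knurled screw. Origin at the middle of its underside.

How it is judged (in metres and radians):
On the way, in this order (a step that is already met when the one before it is completed fails the run):
1. the shaft lies in the V, shoulder home against the block's front face (within 3 mm), the clamp still open (distance between shaft and seat below 0.003 m and angle between the x axis of shaft and the x axis of seat, either way round below 0.05 rad and contact force between tee and shaft below 2 N), for 0.2 s.
2. the clamp screw bears on the shaft with at least 40 N (distance between shaft and seat below 0.004 m and angle between the x axis of shaft and the x axis of seat, either way round below 0.05 rad and contact force between tee and shaft above 40 N), for 0.3 s.
At the end, for the whole second after the job is handed in: The shaft lies in the V along the block (within 0.05 rad), its shoulder within 4 mm of home, at rest, and the clamp screw still presses on it with more than 40 N after the T-handle has been let go (all of step 2 and linear speed of shaft below 0.01 m/s and angular speed of tee below 0.05 rad/s); the robot touches nothing.
It fails at once if the screw is forced: more than 150 N on the shaft bruises it (contact force between tee and shaft above 150 N).
It fails at once if a bystander is moved more than 30 mm (distance of any of objective_a, objective_b, eyepiece, oil_jar, screwdriver, hex_key, slide_box, stage_clip from where it was at the start of the episode above 0.03 m).
It also fails if it takes over 72 s, if anything falls off the work surface, if the arm or the gripper's body presses on something with over 40 N, if the wrist force passes 120 N, or if a joint passes its speed limit or range.

## Robot

A 7-joint arm with a two-finger parallel gripper is mounted at the origin on the work surface. World frame = base frame: x ahead of the robot, y to its left, z up, the work surface at z = 0. Lengths are in mm, angles in rad, forces in N, time in s.
With the tool pointing down it reaches from about 400 to 875 mm from the base axis. Payload 4.4 kg.
Tool frame: the origin (TCP) lies at the very end of the fingers, on their centre line; the grasp point (between the pads) lies 19 mm behind it; x points along the fingers, y is the direction in which the jaws open and shut, and the axes are right-handed (so a half turn about x gives the same grasp; the last joint's range is limited). The gripper opens to 85 mm and grips with 20 to 120 N. Pads are 22 mm wide; open, the fingers measure 114 mm over their backs; the gripper's body (76 mm by 85 mm) begins 54 mm behind the grasp point. The pads swing forward as they close: fully open they stand 13 mm farther back than shut.
Start: joints at [-1.31, 0.628, 0.038, 1.517, -0.027, 0.996, -0.02], TCP at [208.636, 615.621, 231.313] pointing down, gripper open.
Joint ranges: [-3.06, 3.06], [-0.37, 2.12], [-1.25, 1.32], [0.18, 2.47], [-1.1, 4.24], [0.23, 1.98], [-2.94, 2.94]. Speed limits (rad/s): [2.57, 2.57, 3.14, 3.14, 3.14, 3.14, 3.14].

## Interface

Orientations are given as [roll, pitch, yaw] about the fixed x, y, z axes, in that order (R = Rz(yaw) Ry(pitch) Rx(roll)).
In Python, from cell import readout, cams, order gives the robot as it stands. The module is installed in compiled form; this text tells all that it offers.
- The arm moves only by the shell command python3 -m creep 'ROWS'. ROWS is JSON, a list of rows, each a list of 3 entries, a list of its own where there are three numbers: the shift along the tool's x, y, z in units of 10 cm (1.0 is 10 cm), then the turn about the tool's x in units of pi/4 rad (1.0 is pi/4 rad), then the closure, from 0 (fully open) to 1 (shut). In form: [[[x, y, z], spin, gripper], ...]. A call has 1 to 20 rows; each row is the pose to reach, as a shift and turn from the pose commanded when the call began, along the tool's axes at that moment; what a row does not reach only later rows make up. A row lasts 1/10 s, in which the tool goes at most 50 mm and 8.59 degrees, less where a joint would pass 70% of its speed; a pose out of reach is approached as far as the arm can. A call with a number of a shift or a turn outside -1 to 1 is refused whole. A call with a gripper value outside its range is refused whole. The fingers move at their own pace and stop on an object; the grip force is fixed at half the most. Time passes only in rows, so rows that repeat a pose let the fingers close. It gives the time, the measured TCP pose, the force and the opening at its end, in the units of the state.
- readout.read_state(): the state, without advancing time (a new reading comes with each control period).
- cams.get_image(name): name is "scene" or "top"; returns the picture (400x640x3 uint8, blue, green, red); there is no depth.
- cams.get_calibration(name): a dict with "fx", "fy", "cx", "cy" (pixels), "R" (3x3) and "t" (3): a world point X has camera coordinates R X + t. Camera axes: x right, y down, z forward; pixel columns grow to the right and rows downward; lengths in mm; the calibration is good to about 2 mm. A picture is of the moment at which its call begins. get_calibration takes no time and is no camera call.
- order.finish_job(): hands the job in, once; it reports no verdict.
The state is a dict: "clock": time; "qpos": joint angles; "qd": joint speeds; "tau": joint torques, N m; "eef_pos": TCP position; "tool_rot": TCP orientation; "force": force on the tool from outside, world axes, zero at the start; "torque": the same for the moment, N m; "width": finger opening in mm.
Only numpy, scipy, OpenCV 4.12 (cv2) and the standard library are available. Lean on these libraries where they do the work, as an engineer would, in place of code of your own. Each camera call takes 0.05 s, during which the arm holds its last target.

## Working session

There is one attempt and no reset: what is moved stays moved. The work goes in short steps, Python scripts to look and compute and a shell command to move; the robot and the scene stay as the last step left them, time stands still between calls to the robot, and variables do not carry over. Pictures are saved under pics/ and viewed, and the job is handed in when it is done.

```bash
mkdir -p pics; ls; python3 - <<'E'
from cell import readout,cams
import cv2,json
print(readout.read_state())
for n in("scene","top"):
    cv2.imwrite(f"pics/{n}0.png",cams.get_image(n)); print(n,cams.get_calibration(n))
E
```

```text
pics
{'clock': 0.0, 'qpos': array([-1.30979168,  0.6293214 ,  0.03846431,  1.51835454, -0.02699636,
        0.99631319, -0.01998843]), 'qd': array([-7.44887785e-05,  7.29850020e-04,  1.54411361e-03, -7.89503664e-05,
       -6.32857844e-04,  5.32285561e-04, -6.74044026e-05]), 'tau': array([-1.07521406e-03, -5.63411915e+01,  1.22673512e+00, -1.93443561e+01,
        1.13329102e-02,  1.05344082e-02,  1.18767183e-07]), 'eef_pos': array([208.44855223, 615.01496187, 230.4098379 ]), 'tool_rot': array([-1.54975305,  1.56891847, -1.87656193]), 'force': array([ 0.35678731, -0.90178427, -0.04589495]), 'torque': array([ 0.00122431, -0.01611873, -0.03191252]), 'width': 85.29271016630221}
scene {'fx': 468.6403726224054, 'fy': 468.6403726224054, 'cx': 313.2926235893015, 'cy': 200.47308687201607, 'R': array([[ 0.78716118,  0.61648908, -0.01784639],
       [ 0.39855886, -0.5305545 , -0.74810611],
       [-0.47066773,  0.58176725, -0.6633391 ]]), 't': array([-492.49098842, -134.05745186, 1430.72119853])}
top {'fx': 471.06395446635275, 'fy': 471.06395446635275, 'cx': 329.64416415905913, 'cy': 193.7857984070089, 'R': array([[ 0.00338522, -0.99999348, -0.00125667],
       [-0.99841809, -0.00330935, -0.05612815],
       [ 0.05612362,  0.00144469, -0.99842278]]), 't': array([  29.26227463,  586.20128004, 1482.09448262])}
```

View pics/scene0.png

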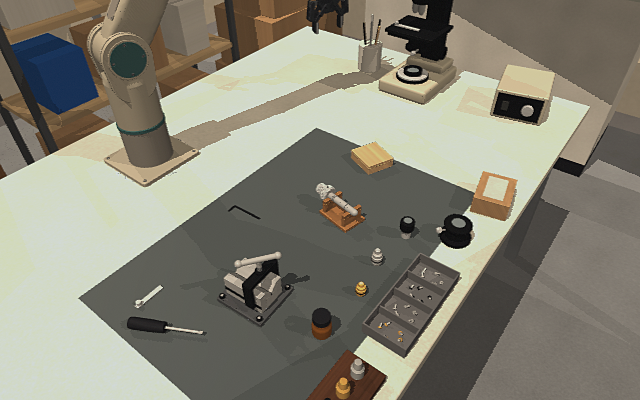

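View pics/top0.png

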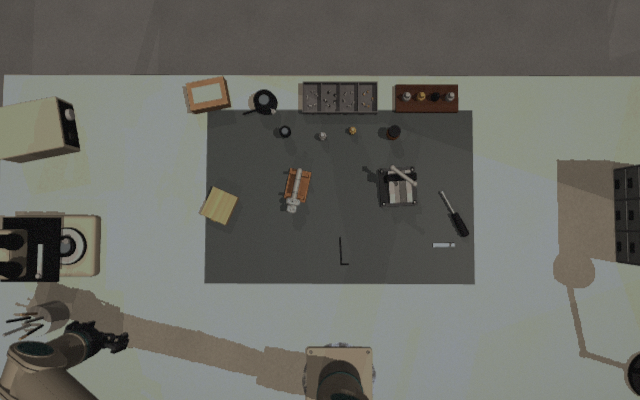

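```bash
cat > h.py <<'E'
import numpy as np,cv2
from cell import cams,readout
def crop(n,x0,y0,w,h,s,out,new=True):
    im=cams.get_image(n)
    c=cv2.resize(im[y0:y0+h,x0:x0+w],None,fx=s,fy=s,interpolation=cv2.INTER_CUBIC)
    for i in range(0,w,10):
        cv2.putText(c,str(x0+i),(i*s,8),0,.3,(0,255,255),1); cv2.line(c,(i*s,9),(i*s,14),(0,255,255),1)
    for j in range(0,h,10):
        cv2.putText(c,str(y0+j),(0,j*s+4),0,.3,(0,255,255),1)
    cv2.imwrite("pics/"+out,c)
C={n:cams.get_calibration(n) for n in("scene","top")}
def ray(n,u,v):
    c=C[n];R=np.array(c["R"]);t=np.array(c["t"])
    d=R.T@np.array([(u-c["cx"])/c["fx"],(v-c["cy"])/c["fy"],1]);return -R.T@t,d
def atz(n,u,v,z):
    o,d=ray(n,u,v);return o+d*(z-o[2])/d[2]
def tri(pt,ps):
    A=[];b=[]
    for n,(u,v) in(("top",pt),("scene",ps)):
        o,d=ray(n,u,v);d=d/np.linalg.norm(d);P=np.eye(3)-np.outer(d,d);A.append(P);b.append(P@o)
    x=np.linalg.lstsq(np.vstack(A),np.hstack(b),rcond=None)[0]
    return x
def proj(n,X):
    c=C[n];p=np.array(c["R"])@np.array(X)+np.array(c["t"]);return np.array([c["fx"]*p[0]/p[2]+c["cx"],c["fy"]*p[1]/p[2]+c["cy"]])
E
python3 - <<'E'
from h import *
crop("top",270,155,60,65,10,"ct_rest.png")
crop("top",370,155,60,60,10,"ct_v.png")
crop("scene",305,170,75,65,8,"cs_rest.png")
crop("scene",210,240,90,90,6,"cs_v.png")
E
```

```text
(no output)
```

View pics/ct_rest.png

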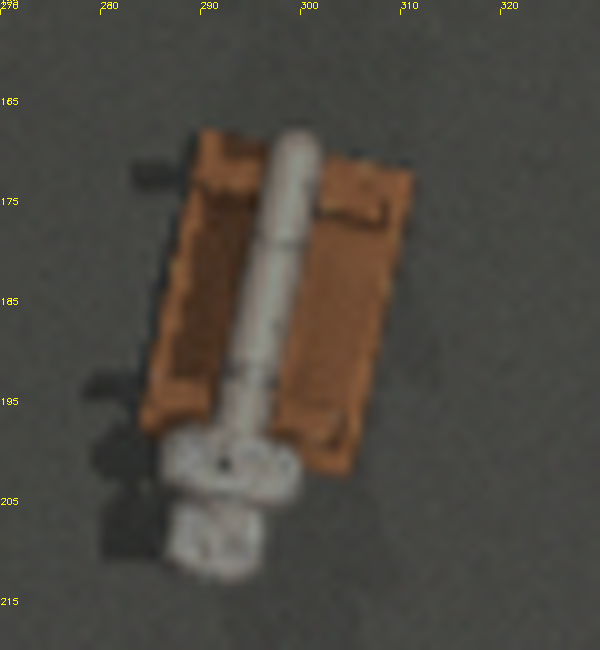

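View pics/ct_v.png

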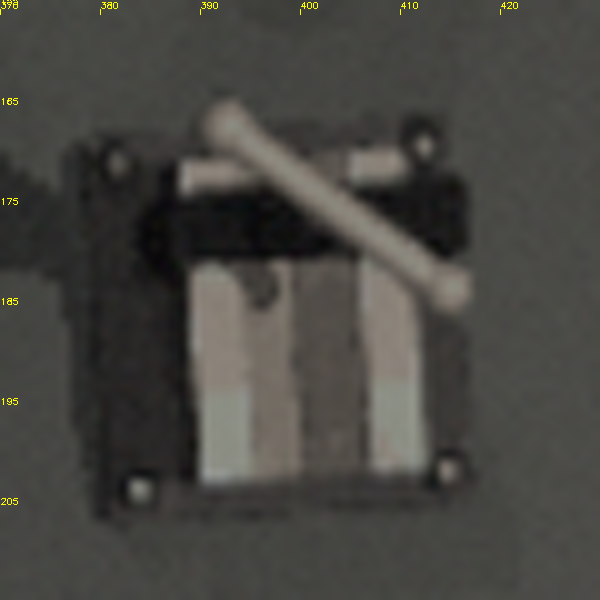

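View pics/cs_rest.png

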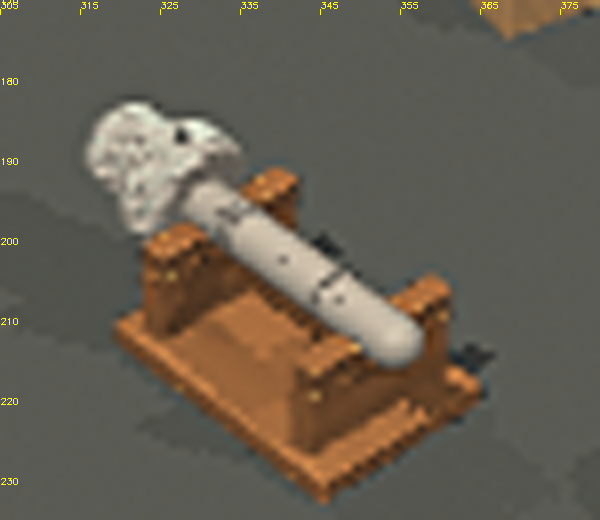

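View pics/cs_v.png

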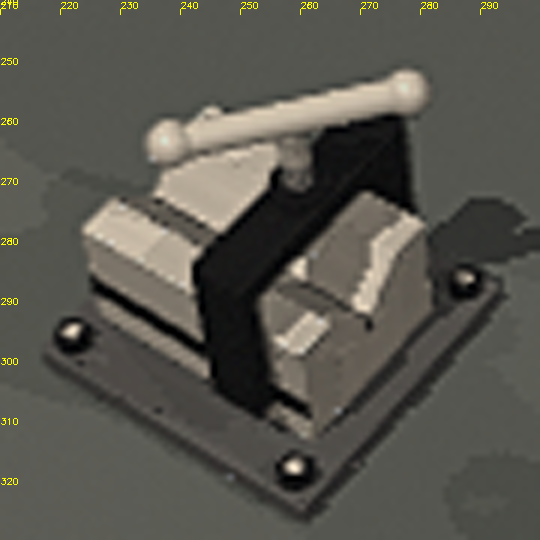

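```bash
cat > fit0.py <<'E'
from h import *
from scipy.optimize import least_squares
def P(x0,y0,s,c): return np.array([x0+(c[0]+.5)/s-.5,y0+(c[1]+.5)/s-.5])
T=lambda c:P(370,155,10,c); S=lambda c:P(210,240,6,c)
# vblock model pts (x,y,z)
obs=[("top",T((200,483)),(-50,35,62)),("top",T((425,472)),(-50,-35,62)),("top",T((181,160)),(50,35,62)),("top",T((408,150)),(50,-35,62)),
("top",T((250,483)),(-50,18,62)),("top",T((370,475)),(-50,-18,62)),
("scene",S((85,230)),(-50,-35,62)),("scene",S((112,198)),(-50,-18,62)),("scene",S((422,222)),(50,35,62)),("scene",S((367,192)),(50,18,62)),
("scene",S((310,440)),(50,-35,12)),("scene",S((303,520)),(62,-58,0))]
def f(p):
    c,s=np.cos(p[2]),np.sin(p[2]);r=[]
    for n,uv,X in obs:
        W=[p[0]+c*X[0]-s*X[1],p[1]+s*X[0]+c*X[1],X[2]+p[3]]
        r+=list(proj(n,W)-uv)
    return np.array(r)
r=least_squares(f,[600,-200,0,0],loss="soft_l1");print("vblock",r.x);print(f(r.x).reshape(-1,2).round(1).tolist())
p=r.x;c,s=np.cos(p[2]),np.sin(p[2]);print("seat",p[0]-50*c,p[1]-50*s)
a=tri(T((226,122)),S((403,90)));b=tri(T((450,287)),S((168,140)));print("tee ends?",a,b,(a+b)/2,np.degrees(np.arctan2(*(a-b)[1::-1])))
t=[p[0]+26*c,p[1]+26*s];print("screw from vblock",t)
T=lambda c:P(270,155,10,c); S=lambda c:P(305,170,8,c)
tip=(299,131)
# shaft: axis pts; top view outline
for d,uv,z in(("dome",(299,130),45),("shaft far",(296,160),45),("shaft near",(245,425),45),("coarse mid",(231,465),45),("fine mid",(216,540),45)):
    print(d,atz("top",*T(uv),z))
obs=[("top",T((298,128)),(98,0,0)),("top",T((296,160)),(88,0,0)),("top",T((300,500)),(-20,-21,0)),("top",T((164,440)),(0,21,0)),("top",T((300,460)),(0,-21,0)),("top",T((166,570)),(-44,14,0)),("top",T((258,577)),(-44,-14,0)),("top",T((164,480)),(-20,21,0)),
("scene",S((395,338)),(89,0,0)),("scene",S((208,208)),(5,0,0))]
def g(p):
    c,s=np.cos(p[2]),np.sin(p[2]);r=[]
    for n,uv,X in obs:
        W=[p[0]+c*X[0]-s*X[1],p[1]+s*X[0]+c*X[1],X[2]+p[3]]
        r+=list(proj(n,W)-uv)
    return np.array(r)
r=least_squares(g,[600,60,-.2,45],loss="soft_l1");print("shaft",r.x);print(g(r.x).reshape(-1,2).round(1).tolist())
E
python3 fit0.py
```

```text
vblock [ 6.06884337e+02 -1.86322426e+02  6.14623275e-02 -2.26733830e+00]
[[0.2, 0.5], [0.4, 0.3], [0.0, 0.5], [-0.1, 0.2], [0.7, 0.1], [0.4, 0.3], [-0.5, -0.8], [0.4, -0.6], [0.6, -0.5], [4.9, 9.8], [0.5, 0.1], [-0.3, 0.6]]
seat 556.9787477340544 -189.39360776691615
tee ends? [ 658.21428948 -153.65368403  135.3364878 ] [ 610.5971625  -218.2281035   136.00900869] [ 634.40572599 -185.94089376  135.67274824] 53.59496540314486
screw from vblock [np.float64(632.8352434450901), np.float64(-184.72541127987586)]
dome [666.44874443 125.99092078  45.        ]
shaft far [657.01282538 126.8639877   45.        ]
shaft near [573.92949722 142.19292165  45.        ]
coarse mid [561.42748085 146.46359932  45.        ]
fine mid [538.02982308 150.95499134  45.        ]
shaft [ 5.69809201e+02  1.43754143e+02 -1.86842646e-01  4.30506326e+01]
[[0.3, 0.4], [-0.1, 0.3], [-0.6, 1.4], [1.0, -1.4], [0.6, -0.9], [0.3, -0.2], [-0.1, 0.8], [-0.2, 0.9], [0.5, -0.0], [0.9, -0.1]]
```

```bash
cat >> h.py <<'E'
from scipy.spatial.transform import Rotation as Ro
def goto(pos,jawyaw,st=None):
    """jawyaw: direction of jaw axis (mod pi)"""
    st=st or readout.read_state()
    R=Ro.from_euler("xyz",st["tool_rot"]).as_matrix()
    d=R.T@(np.array(pos)-st["eef_pos"])/100
    y=np.arctan2(R[1,1],R[0,1]); dy=(jawyaw-y+np.pi/2)%np.pi-np.pi/2
    s=-dy*np.sign(-R[2,0])  # tool x down: + spin = - yaw
    print("axes x",R[:,0].round(3),"y",R[:,1].round(3),"z",R[:,2].round(3)); print("shift",d.round(3),"spin",round(s/(np.pi/4),3),"jawyaw now",round(y,3))
def show():
    st=readout.read_state();R=Ro.from_euler("xyz",st["tool_rot"]).as_matrix()
    print("t",round(st["clock"],2),"pos",st["eef_pos"].round(1),"F",st["force"].round(2),"M",st["torque"].round(3),"w",round(st["width"],1),"q",st["qpos"].round(2),"tau7",round(st["tau"][6],3),"jaw",round(np.arctan2(R[1,1],R[0,1]),4),"xax",R[:,0].round(3))
E
python3 - <<'E'
from h import *
show()
yaw=-.187;c,s=np.cos(yaw),np.sin(yaw)
o=np.array([569.8,143.8]); g=o-33*np.array([c,s]); print(g)
goto([*g,150],yaw+np.pi/2)
E
```

```text
t 0.3 pos [208.6 615.4 231. ] F [-0.28 -0.46  0.13] M [-0.003  0.008  0.039] w 85.3 q [-1.31  0.63  0.04  1.52 -0.03  1.   -0.02] tau7 -0.0 jaw 1.244 xax [-0.    -0.001 -1.   ]
[537.37530907 149.93509722]
axes x [-0.    -0.001 -1.   ] y [ 0.321  0.947 -0.001] z [ 0.947 -0.321  0.   ]
shift [ 0.812 -3.352  4.608] spin -0.178 jawyaw now 1.244
```

```bash
python3 -m creep '[[[0,-0.15,0.2],0,0],[[0,-0.34,0.46],0,0],[[0,-0.53,0.74],0,0],[[0,-0.67,0.92],0,0]]'
python3 -m creep '[[[0,-0.2,0.25],-0.1,0],[[0,-0.4,0.5],-0.17,0],[[0,-0.55,0.75],-0.17,0],[[0,-0.67,0.92],-0.17,0]]'; python3 - <<'E'
from h import *
show();goto([537.4,149.9,150],-.187+np.pi/2)
E
```

```text
clock: 0.7
eef_pos: [276.3, 520.4, 231.3]
tool_rot: [-0.511, 1.569, -0.84]
force: [0.1, -0.0, 0.1]
width: 85.5
clock: 1.1
eef_pos: [341.6, 427.6, 231.5]
tool_rot: [-0.462, 1.57, -0.657]
force: [-0.0, 0.0, 0.9]
width: 85.4
t 1.1 pos [341.6 427.6 231.5] F [-0.02  0.01  0.85] M [ 0.044 -0.028 -0.051] w 85.4 q [-0.95  0.48  0.    1.81 -0.    0.85  0.43] tau7 -0.28 jaw 1.3753 xax [ 0.001 -0.001 -1.   ]
axes x [ 0.001 -0.001 -1.   ] y [ 0.194  0.981 -0.   ] z [ 0.981 -0.194  0.001]
shift [ 0.818 -2.343  2.46 ] spin -0.011 jawyaw now 1.375
```

```bash
python3 -m creep '[[[0,-0.23,0.25],0,0],[[0,-0.46,0.5],0,0],[[0,-0.7,0.75],0,0],[[0,-0.9,0.95],0,0]]'
python3 -m creep '[[[0.1,-0.23,0.25],0,0],[[0.2,-0.46,0.5],0,0],[[0.3,-0.7,0.75],0,0],[[0.4,-0.9,0.92],0,0],[[0.4,-0.9,0.92],0,0],[[0.4,-0.9,0.92],0,0]]'; python3 - <<'E'
from h import *
show();goto([537.4,149.9,150],-.187+np.pi/2)
E
```

```text
clock: 1.5
eef_pos: [417.1, 321.1, 231.5]
tool_rot: [-0.319, 1.57, -0.514]
force: [-0.8, 0.2, -0.1]
width: 85.7
clock: 2.1
eef_pos: [488.9, 216.8, 191.2]
tool_rot: [3.046, 1.57, 2.851]
force: [-0.3, 0.2, -0.6]
width: 85.4
t 2.1 pos [488.9 216.8 191.2] F [-0.25  0.22 -0.62] M [0.059 0.005 0.003] w 85.4 q [-0.48  0.52  0.01  1.88 -0.01  0.74  0.92] tau7 0.025 jaw 1.376 xax [-0.001  0.    -1.   ]
axes x [-0.001  0.    -1.   ] y [0.194 0.981 0.   ] z [ 0.981 -0.194 -0.001]
shift [ 0.411 -0.562  0.606] spin -0.01 jawyaw now 1.376
```

```bash
python3 -m creep '[[[0.1,-0.2,0.2],0,0],[[0.3,-0.4,0.4],0,0],[[0.5,-0.56,0.6],-0.01,0],[[0.8,-0.56,0.6],-0.01,0],[[0.8,-0.56,0.61],-0.01,0],[[0.8,-0.56,0.61],-0.01,0]]'; python3 - <<'E'
from h import *
show();crop("scene",280,120,100,110,5,"a1.png");crop("top",260,150,70,75,8,"a2.png")
E
```

```text
clock: 2.7
eef_pos: [537.4, 152.2, 111.6]
tool_rot: [2.447, 1.57, 2.263]
force: [-0.3, 0.6, 0.3]
width: 85.4
t 2.7 pos [537.4 152.2 111.6] F [-0.27  0.58  0.3 ] M [ 0.041 -0.013 -0.03 ] w 85.4 q [-0.33  0.66  0.    1.88 -0.    0.6   1.07] tau7 0.003 jaw 1.3877 xax [-0.001  0.001 -1.   ]
```

View pics/a1.png

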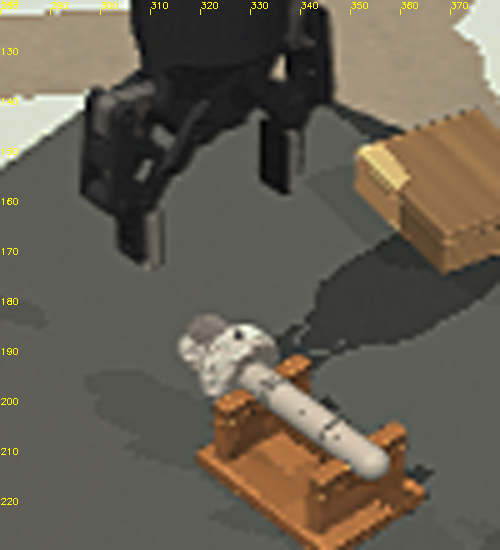

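View pics/a2.png

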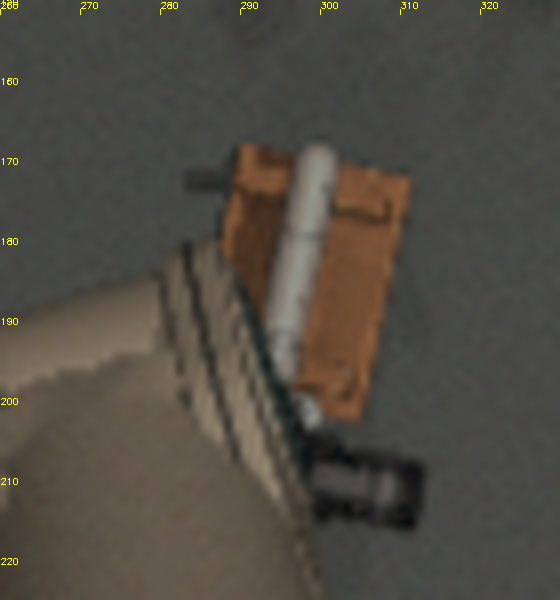

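```bash
python3 - <<'E'
from h import *
st=readout.read_state();p=st["eef_pos"];j=np.array([np.cos(1.385),np.sin(1.385),0])
for k in(-46,46): print(proj("scene",p+[0,0,13]+k*j),proj("top",p+[0,0,30]+k*j))
goto([537.4,149.9,27],-.187+np.pi/2)
E
```

```text
[308.59056512 170.66781844] [303.43366908 210.57589153]
[335.65056109 155.74620205] [272.39688364 204.62754291]
axes x [ 0.002  0.001 -1.   ] y [0.182 0.983 0.002] z [ 0.983 -0.182  0.002]
shift [ 0.858 -0.027 -0.007] spin 0.005 jawyaw now 1.388
```

```bash
python3 -m creep '[[[0.25,0,0],0,0],[[0.5,-0.02,0],0,0],[[0.75,-0.02,0],0,0],[[0.85,-0.02,0],0,0],[[0.85,-0.02,0],0,0.3],[[0.85,-0.02,0],0,0.5]]'; python3 -m creep '[[[0,0,0],0,0.6],[[0,0,0],0,0.7],[[0,0,0],0,0.8],[[0,0,0],0,1],[[0,0,0],0,1],[[0,0,0],0,1],[[0,0,0],0,1]]';  python3 - <<'E'
from h import *
show();crop("scene",280,120,100,110,5,"b1.png")
E
```

```text
clock: 3.4
eef_pos: [538.4, 149.1, 27.5]
tool_rot: [0.585, 1.569, 0.4]
force: [0.8, -0.5, -0.2]
width: 59.3
clock: 4.1
eef_pos: [538.1, 148.7, 26.9]
tool_rot: [0.555, 1.569, 0.37]
force: [-0.6, -0.5, 6.1]
width: 26.3
t 4.1 pos [538.1 148.7  26.9] F [-0.58 -0.45  6.13] M [-0.068  0.005 -0.023] w 26.3 q [-0.32  0.8   0.    1.92 -0.    0.42  1.07] tau7 0.006 jaw 1.3854 xax [ 0.001  0.    -1.   ]
```

View pics/b1.png

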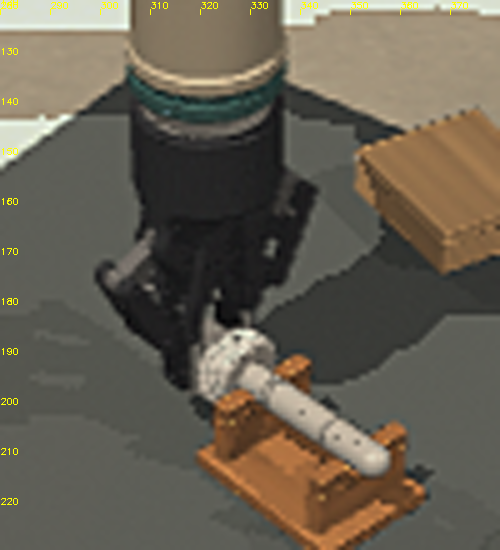

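```bash
python3 -m creep '[[[-0.05,0,0],0,1],[[-0.12,0,0],0,1],[[-0.2,0,0],0,1],[[-0.3,0,0],0,1],[[-0.42,0,0],0,1],[[-0.5,0,0],0,1],[[-0.5,0,0],0,1],[[-0.5,0,0],0,1]]';  python3 - <<'E'
from h import *
show();crop("scene",280,110,100,110,5,"c1.png")
crop("top",260,150,70,75,8,"c2.png")
E
```

```text
clock: 4.95
eef_pos: [537.6, 148.5, 76.6]
tool_rot: [0.62, 1.57, 0.434]
force: [-0.1, 0.1, -2.9]
width: 25.7
t 4.95 pos [537.6 148.5  76.6] F [-0.1   0.15 -2.92] M [-0.009  0.168 -0.037] w 25.7 q [-0.32  0.72  0.    1.91 -0.    0.52  1.07] tau7 0.001 jaw 1.3853 xax [ 0.  0. -1.]
```

View pics/c1.png

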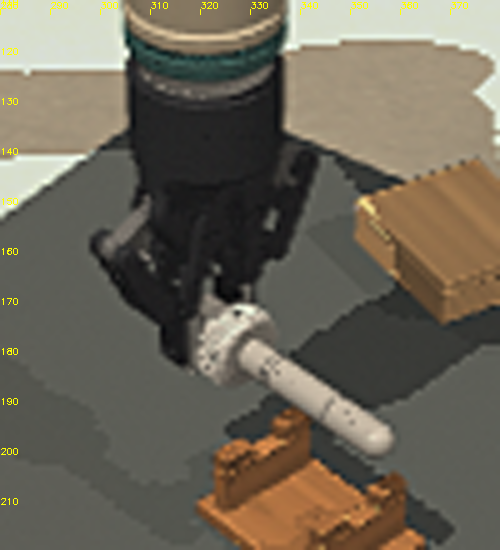

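View pics/c2.png

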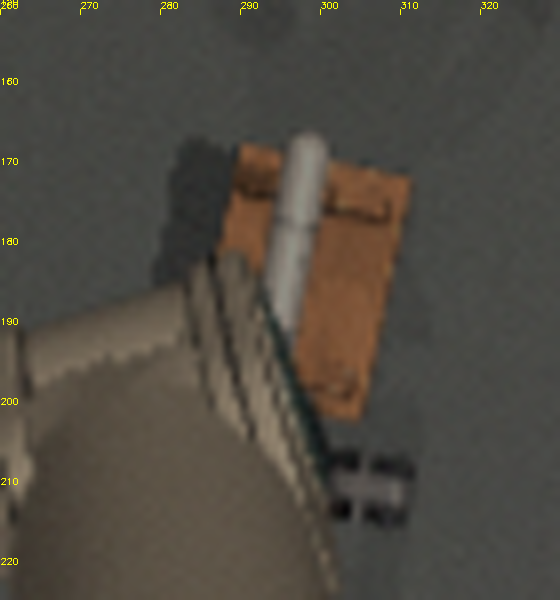

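```bash
python3 - <<'E'
from h import *
print(tri((298.1-.05,169.2),(355.1,196.9)))
for f in(89,): 
    for z in (90,95.6): 
        c,s=np.cos(-.187),np.sin(-.187);W=[569.8+89*c,143.8+89*s,z];print(W,proj("scene",W),proj("top",W))
show()
yaw=.0615;c,s=np.cos(yaw),np.sin(yaw)
st=np.array([557.0,-189.4]);
for out in(100,45,0):
  print(out);g=st-(out+32.5)*np.array([c,s]); goto([*g,40],yaw+np.pi/2)
E
```

```text
[656.36986223 127.26789433  91.7604966 ]
[np.float64(657.2484088823566), np.float64(127.25382872250596), 90] [355.26402657 197.60526078] [298.0448811  168.90945294]
[np.float64(657.2484088823566), np.float64(127.25382872250596), 95.6] [355.36038349 195.86145734] [297.91845708 168.70776141]
t 5.05 pos [537.1 148.3  76. ] F [-0.26 -1.14 -2.12] M [-0.027  0.149  0.039] w 26.2 q [-0.32  0.72  0.    1.91 -0.    0.52  1.07] tau7 0.0 jaw 1.3854 xax [-0.001 -0.    -1.   ]
100
axes x [-0.001 -0.    -1.   ] y [ 0.184  0.983 -0.   ] z [ 0.983 -0.184 -0.001]
shift [ 0.361 -3.607 -0.467] spin -0.314 jawyaw now 1.385
45
axes x [-0.001 -0.    -1.   ] y [ 0.184  0.983 -0.   ] z [ 0.983 -0.184 -0.001]
shift [ 0.361 -3.472  0.067] spin -0.314 jawyaw now 1.385
0
axes x [-0.001 -0.    -1.   ] y [ 0.184  0.983 -0.   ] z [ 0.983 -0.184 -0.001]
shift [ 0.36  -3.362  0.503] spin -0.314 jawyaw now 1.385
```

```bash
python3 -m creep '[[[0,-0.1,-0.1],0,1],[[0,-0.25,-0.2],-0.05,1],[[0,-0.4,-0.3],-0.12,1],[[0,-0.6,-0.4],-0.2,1],[[0,-0.8,-0.46],-0.28,1],[[0,-0.95,-0.47],-0.31,1]]'
 python3 - <<'E'
from h import *
show()
yaw=.0615;c,s=np.cos(yaw),np.sin(yaw)
st=np.array([557.0,-189.4]);
for out in(100,):
  print(out);g=st-(out+32.5)*np.array([c,s]); goto([*g,60],yaw+np.pi/2)
E
```

```text
clock: 5.65
eef_pos: [472.0, 62.5, 75.8]
tool_rot: [-2.924, 1.568, -2.864]
force: [0.5, 0.1, -2.4]
width: 26.5
t 5.65 pos [472.   62.5  75.8] F [ 0.47  0.08 -2.41] M [-0.002  0.143  0.009] w 26.5 q [-0.14  0.65 -0.07  2.12  0.12  0.38  1.32] tau7 -0.208 jaw 1.6304 xax [-0.003 -0.001 -1.   ]
100
axes x [-0.003 -0.001 -1.   ] y [-0.06   0.998 -0.001] z [ 0.998  0.06  -0.003]
shift [ 0.161 -2.567 -0.626] spin -0.002 jawyaw now 1.63
```

```bash
python3 -m creep '[[[0,-0.2,-0.1],0,1],[[0,-0.4,-0.15],0,1],[[0,-0.6,-0.2],0,1],[[0,-0.8,-0.25],0,1],[[0,-0.95,-0.3],0,1]]'
python3 -m creep '[[[0,-0.2,-0.1],0,1],[[0,-0.4,-0.15],0,1],[[0,-0.6,-0.2],0,1],[[0,-0.8,-0.25],0,1],[[0,-0.9,-0.25],0,1],[[0,-0.9,-0.25],0,1]]'
 python3 - <<'E'
from h import *
show()
yaw=.0615;c,s=np.cos(yaw),np.sin(yaw)
st=np.array([557.0,-189.4]);
for out in(100,):
  print(out);g=st-(out+32.5)*np.array([c,s]); goto([*g,60],yaw+np.pi/2)
E
```

```text
clock: 6.15
eef_pos: [449.0, -34.3, 76.0]
tool_rot: [-2.656, 1.57, -2.6]
force: [0.6, -0.1, -3.3]
width: 25.9
clock: 6.75
eef_pos: [429.8, -125.5, 76.1]
tool_rot: [-1.317, 1.57, -1.262]
force: [0.6, -0.4, -2.9]
width: 26.7
t 6.75 pos [ 429.8 -125.5   76.1] F [ 0.62 -0.45 -2.89] M [-0.014  0.082  0.023] w 26.7 q [ 0.31  0.63 -0.12  2.2   0.22  0.33  1.62] tau7 0.125 jaw 1.6259 xax [ 0. -0. -1.]
100
axes x [ 0. -0. -1.] y [-0.055  0.998 -0.   ] z [0.998 0.055 0.   ]
shift [ 0.161 -0.716 -0.09 ] spin -0.008 jawyaw now 1.626
```

```bash
python3 -m creep '[[[0,-0.2,-0.05],0,1],[[0,-0.4,-0.09],0,1],[[0.05,-0.6,-0.09],0,1],[[0.1,-0.71,-0.09],0,1],[[0.1,-0.71,-0.09],-0.005,1],[[0.1,-0.71,-0.09],-0.005,1]]'
 python3 - <<'E'
from h import *
show()
yaw=.0615;c,s=np.cos(yaw),np.sin(yaw)
st=np.array([557.0,-189.4]);
for out in(100,45):
  print(out);g=st-(out+32.5)*np.array([c,s]); goto([*g,40],yaw+np.pi/2)
crop("scene",140,210,150,110,5,"d1.png")
crop("top",360,150,75,100,6,"d2.png")
E
```

```text
clock: 7.35
eef_pos: [424.9, -194.1, 66.1]
tool_rot: [1.932, 1.569, 1.996]
force: [-0.3, 0.8, -2.2]
width: 26.2
t 7.35 pos [ 424.9 -194.1   66.1] F [-0.27  0.8  -2.23] M [0.039 0.092 0.03 ] w 26.2 q [ 0.47  0.66 -0.15  2.15  0.26  0.35  1.74] tau7 0.017 jaw 1.6342 xax [-0.001  0.001 -1.   ]
100
axes x [-0.001  0.001 -1.   ] y [-0.063  0.998  0.001] z [ 0.998  0.063 -0.   ]
shift [ 0.261 -0.034 -0.003] spin 0.002 jawyaw now 1.634
45
axes x [-0.001  0.001 -1.   ] y [-0.063  0.998  0.001] z [ 0.998  0.063 -0.   ]
shift [ 0.26  -0.035  0.547] spin 0.002 jawyaw now 1.634
```

View pics/d1.png

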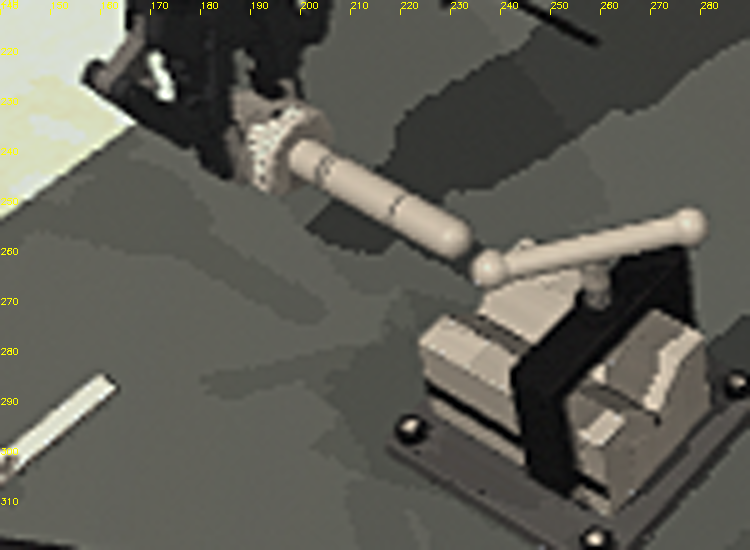

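View pics/d2.png

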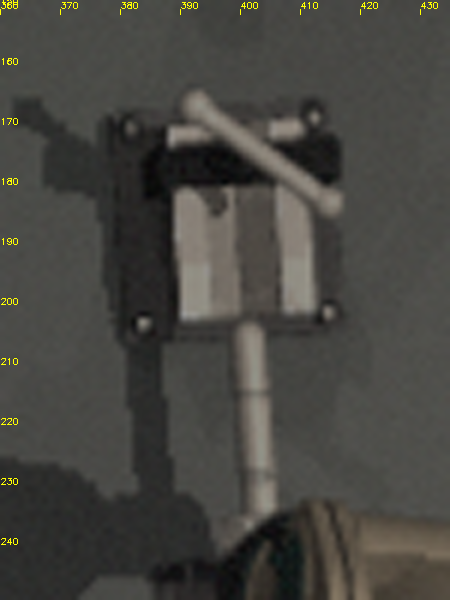

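```bash
python3 - <<'E'
from h import *
T=lambda a,b:(360+(a+.5)/6-.5,150+(b+.5)/6-.5)
a=atz("top",*T(249,350),85);b=atz("top",*T(259.5,500),85);t=atz("top",*T(247.5,322),85)
print(a,b,t,np.arctan2(*(a-b)[1::-1]))
# offset of axis from V line
yaw=.0615;n=np.array([-np.sin(yaw),np.cos(yaw)]);st=np.array([557.0,-189.4])
for p in(a,b,t):print((p[:2]-st)@n)
for d,z in((0,44),(-50+0,44)):
  pass
print("Vbottom obs",(atz("top",369.5+30.0,202.5,44)[:2]-st)@n)
print("V edges", [(atz("top",369.5+k,202.7,62)[:2]-st)@n for k in(25,37)])
E
```

```text
[ 540.08356029 -185.47028452   85.        ] [ 464.58565557 -190.3687661    85.        ] [ 554.22718593 -184.7850389    85.        ] 0.06479153519291998
4.961991590112016
4.712965512628642
4.776656971232448
Vbottom obs 2.549947338460885
V edges [np.float64(20.64784818886193), np.float64(-16.250138687436195)]
```

```bash
python3 -m creep '[[[0.05,-0.03,0],0,1],[[0.1,-0.03,0.1],0,1],[[0.15,-0.03,0.2],0,1],[[0.15,-0.03,0.3],0,1],[[0.15,-0.03,0.4],0,1],[[0.15,-0.03,0.4],0,1],[[0.17,-0.03,0.4],0,1],[[0.2,-0.03,0.4],0,1],[[0.2,-0.03,0.4],0,1],[[0.2,-0.03,0.4],0,1]]'
 python3 - <<'E'
from h import *
show()
crop("scene",160,210,130,110,5,"e1.png")
crop("top",360,150,75,100,6,"e2.png")
E
```

```text
clock: 8.45
eef_pos: [464.4, -196.1, 46.2]
tool_rot: [2.927, 1.57, 2.989]
force: [-0.1, -0.1, -1.3]
width: 26.0
t 8.45 pos [ 464.4 -196.1   46.2] F [-0.05 -0.15 -1.32] M [0.006 0.157 0.003] w 26.0 q [ 0.44  0.73 -0.14  2.06  0.26  0.37  1.72] tau7 -0.001 jaw 1.6324 xax [-0.001  0.    -1.   ]
```

View pics/e1.png

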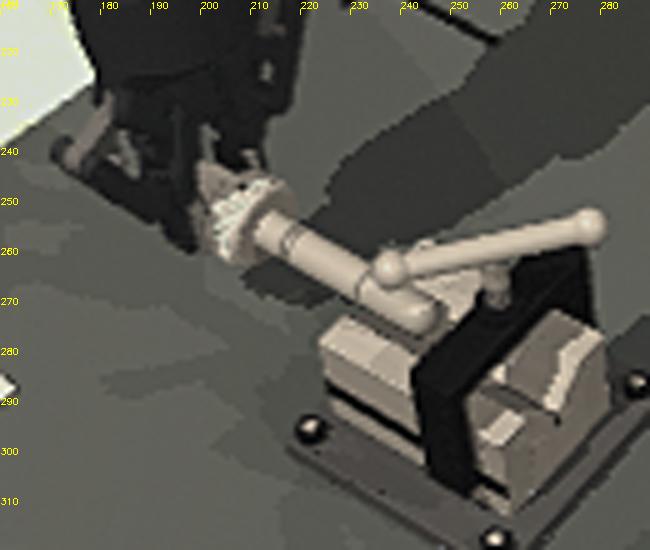

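View pics/e2.png

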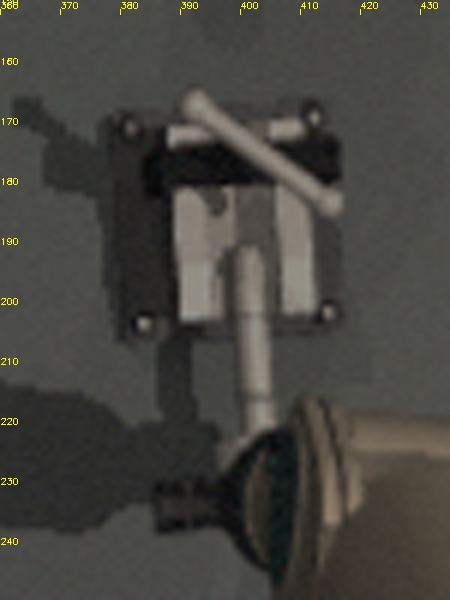

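```bash
python3 -m creep '[[[0.02,0,0],0,1],[[0.04,0,0],0,1],[[0.06,0,0],0,1],[[0.06,0,0],0,1],[[0.06,0,0],0,1]]'; python3 -c "from h import *;show()"; python3 -m creep '[[[0.01,0,0],0,1],[[0.01,0,0],0,1],[[0.01,0,0],0,1]]';  python3 -c "from h import *;show()"; python3 -m creep '[[[0.01,0,0],0,1],[[0.01,0,0],0,1],[[0.01,0,0],0,1]]';  python3 -c "from h import *;show()"
```

```text
clock: 9.05
eef_pos: [464.9, -195.9, 40.2]
tool_rot: [2.446, 1.571, 2.508]
force: [0.0, 0.2, -2.0]
width: 26.3
t 9.05 pos [ 464.9 -195.9   40.2] F [ 0.    0.25 -1.96] M [0.071 0.101 0.036] w 26.3 q [ 0.43  0.74 -0.13  2.06  0.26  0.36  1.72] tau7 -0.033 jaw 1.6329 xax [-0.  0. -1.]
clock: 9.35
eef_pos: [464.8, -196.0, 39.3]
tool_rot: [2.281, 1.571, 2.343]
force: [-1.3, 0.2, -0.8]
width: 26.3
t 9.35 pos [ 464.8 -196.    39.3] F [-1.32  0.25 -0.82] M [0.08  0.096 0.108] w 26.3 q [ 0.43  0.74 -0.13  2.06  0.26  0.36  1.72] tau7 -0.063 jaw 1.633 xax [-0.  0. -1.]
clock: 9.65
eef_pos: [464.8, -196.0, 38.3]
tool_rot: [2.513, 1.571, 2.575]
force: [-0.7, 0.8, 0.4]
width: 26.1
t 9.65 pos [ 464.8 -196.    38.3] F [-0.73  0.8   0.42] M [0.171 0.12  0.037] w 26.1 q [ 0.43  0.74 -0.13  2.06  0.26  0.35  1.72] tau7 -0.085 jaw 1.6328 xax [-0.  0. -1.]
```

```bash
python3 -m creep '[[[0,0.007,0],0,1],[[0,0.007,0.03],0,1],[[0,0.007,0.06],0,1],[[0,0.007,0.1],0,1],[[0,0.007,0.1],0,1]]'; python3 -c "from h import *;show()"; python3 -m creep '[[[0,0,0.03],0,1],[[0,0,0.06],0,1],[[0,0,0.1],0,1],[[0,0,0.13],0,1],[[0,0,0.13],0,1]]'; python3 - <<'E'
from h import *
show()
crop("scene",180,220,110,110,5,"f1.png")
crop("top",360,150,75,90,6,"f2.png")
E
```

```text
clock: 10.15
eef_pos: [475.9, -195.0, 38.3]
tool_rot: [-0.315, 1.569, -0.253]
force: [-1.4, -0.2, 0.2]
width: 26.2
t 10.15 pos [ 475.9 -195.    38.3] F [-1.38 -0.21  0.15] M [-0.245  0.121 -0.083] w 26.2 q [ 0.42  0.75 -0.14  2.04  0.26  0.37  1.72] tau7 0.078 jaw 1.6326 xax [ 0.001 -0.    -1.   ]
clock: 10.65
eef_pos: [488.8, -194.1, 38.4]
tool_rot: [-0.253, 1.569, -0.191]
force: [-1.2, -1.7, 0.8]
width: 26.7
t 10.65 pos [ 488.8 -194.1   38.4] F [-1.18 -1.71  0.77] M [-0.387  0.24  -0.11 ] w 26.7 q [ 0.42  0.76 -0.14  2.    0.25  0.39  1.71] tau7 0.106 jaw 1.6328 xax [ 0.001 -0.    -1.   ]
```

View pics/f1.png

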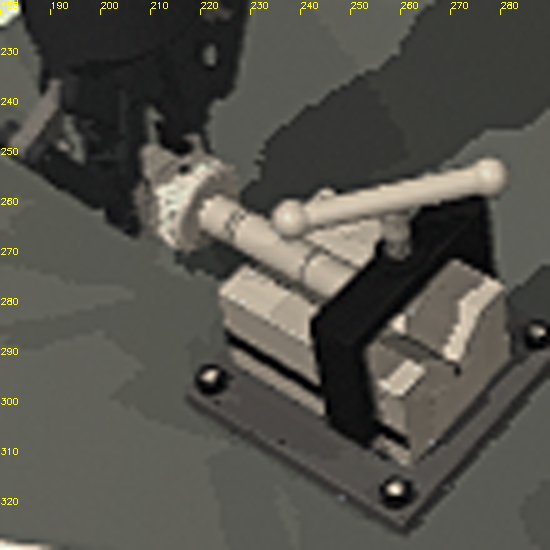

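View pics/f2.png

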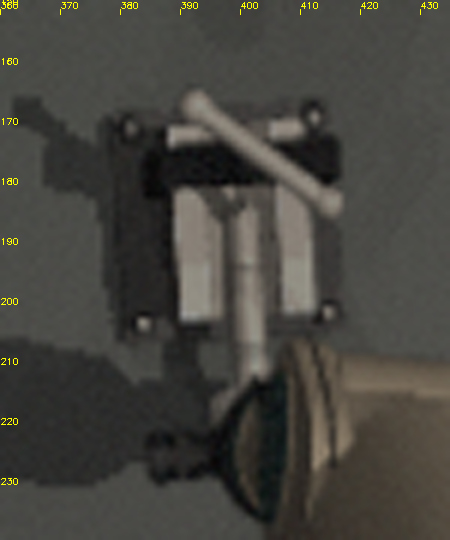

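```bash
python3 -m creep '[[[0,-0.005,0],0,1],[[0,-0.005,0.03],0,1],[[0,-0.005,0.06],0,1],[[0,-0.005,0.1],0,1],[[0,-0.006,0.15],0,1],[[0,-0.006,0.15],0,1]]'; python3 -c "from h import *;show()"; 
```

```text
clock: 11.35
eef_pos: [502.7, -193.2, 38.2]
tool_rot: [2.702, 1.57, 2.765]
force: [-4.7, -0.2, 3.7]
width: 26.3
t 11.35 pos [ 502.7 -193.2   38.2] F [-4.69 -0.17  3.7 ] M [0.003 0.589 0.044] w 26.3 q [ 0.41  0.77 -0.14  1.97  0.25  0.42  1.71] tau7 -0.026 jaw 1.6333 xax [-0.001  0.    -1.   ]
```

```bash
python3 -m creep '[[[-0.004,0,0],0,1],[[-0.004,0,0.03],0,1],[[-0.004,0,0.06],0,1],[[-0.004,0,0.1],0,1],[[-0.004,0,0.13],0,1],[[-0.004,0,0.13],0,1]]'; python3 -c "from h import *;show()"; 
```

```text
clock: 11.95
eef_pos: [515.0, -192.4, 38.6]
tool_rot: [2.843, 1.569, 2.905]
force: [-4.7, 0.5, 4.8]
width: 26.2
t 11.95 pos [ 515.  -192.4   38.6] F [-4.74  0.5   4.85] M [0.162 0.984 0.016] w 26.2 q [ 0.4   0.78 -0.15  1.94  0.24  0.45  1.71] tau7 -0.046 jaw 1.6331 xax [-0.002  0.    -1.   ]
```

```bash
python3 -m creep '[[[-0.004,0,0],0,1],[[-0.004,0,0.02],0,1],[[-0.004,0,0.04],0,1],[[-0.004,0,0.06],0,1],[[-0.004,0,0.06],0,1]]'; python3 -c "from h import *;show()"; python3 -m creep '[[[0,0,0.01],0,1],[[0,0,0.02],0,1],[[0,0,0.02],0,1]]'; python3 - <<'E'
from h import *
show()
crop("scene",180,220,110,110,5,"g1.png")
crop("top",360,150,75,90,6,"g2.png")
E
```

```text
clock: 12.45
eef_pos: [520.9, -192.0, 39.0]
tool_rot: [2.814, 1.569, 2.876]
force: [-5.5, 0.2, 4.1]
width: 26.3
t 12.45 pos [ 520.9 -192.    39. ] F [-5.51  0.18  4.06] M [ 0.106  0.977 -0.017] w 26.3 q [ 0.4   0.78 -0.15  1.92  0.24  0.46  1.71] tau7 -0.038 jaw 1.633 xax [-0.002  0.001 -1.   ]
clock: 12.75
eef_pos: [522.2, -191.9, 39.0]
tool_rot: [2.89, 1.567, 2.952]
force: [-6.3, 0.0, 5.0]
width: 26.2
t 12.75 pos [ 522.2 -191.9   39. ] F [-6.28  0.05  4.96] M [0.151 1.139 0.103] w 26.2 q [ 0.4   0.78 -0.15  1.92  0.24  0.46  1.71] tau7 -0.037 jaw 1.6329 xax [-0.003  0.001 -1.   ]
```

View pics/g1.png

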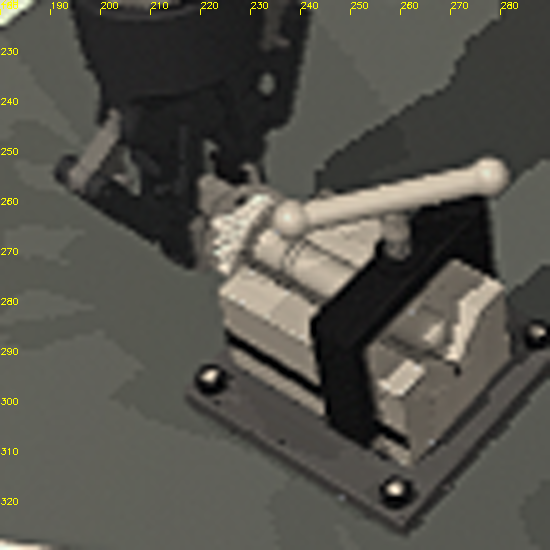

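View pics/g2.png

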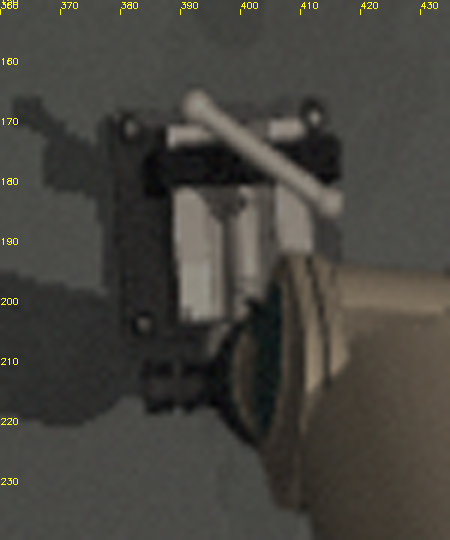

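```bash
python3 -m creep '[[[-0.004,0,0.01],0,1],[[-0.004,0,0.02],0,1],[[-0.004,0,0.02],0,1]]'; python3 -c "from h import *;show()"; python3 -m creep '[[[0,0,0.01],0,1],[[0,0,0.015],0,1],[[0,0,0.015],0,1]]';python3 -c "from h import *;show()"
```

```text
clock: 13.15
eef_pos: [525.7, -191.6, 39.4]
tool_rot: [2.097, 1.57, 2.159]
force: [-3.5, 0.8, 2.4]
width: 26.4
t 13.15 pos [ 525.7 -191.6   39.4] F [-3.53  0.83  2.38] M [ 0.302  0.758 -0.009] w 26.4 q [ 0.4   0.78 -0.15  1.91  0.24  0.47  1.71] tau7 0.004 jaw 1.6331 xax [-0.     0.001 -1.   ]
clock: 13.45
eef_pos: [525.7, -191.6, 39.3]
tool_rot: [2.879, 1.568, 2.941]
force: [-6.9, 1.5, 5.7]
width: 26.1
t 13.45 pos [ 525.7 -191.6   39.3] F [-6.93  1.46  5.66] M [ 0.272  1.322 -0.004] w 26.1 q [ 0.4   0.78 -0.15  1.91  0.24  0.47  1.71] tau7 -0.016 jaw 1.6329 xax [-0.003  0.001 -1.   ]
```

```bash
python3 -m creep '[[[0,0,0.01],0,1],[[0,0,0.02],0,1],[[0,0,0.02],0,1]]'; python3 -c "from h import *;show()"; python3 -m creep '[[[0,0,0.01],0,1],[[0,0,0.02],0,1],[[0,0,0.02],0,1]]';python3 -c "from h import *;show()"
```

```text
clock: 13.75
eef_pos: [525.7, -191.6, 39.3]
tool_rot: [2.972, 1.564, 3.034]
force: [-10.8, 2.2, 8.0]
width: 26.4
t 13.75 pos [ 525.7 -191.6   39.3] F [-10.8    2.16   8.  ] M [0.307 1.955 0.006] w 26.4 q [ 0.4   0.79 -0.15  1.9   0.24  0.48  1.71] tau7 -0.017 jaw 1.6324 xax [-0.007  0.001 -1.   ]
clock: 14.05
eef_pos: [525.6, -191.6, 39.2]
tool_rot: [3.006, 1.56, 3.067]
force: [-14.2, 1.8, 12.3]
width: 25.8
t 14.05 pos [ 525.6 -191.6   39.2] F [-14.21   1.85  12.31] M [0.37  2.676 0.026] w 25.8 q [ 0.39  0.79 -0.15  1.9   0.24  0.48  1.71] tau7 -0.022 jaw 1.6319 xax [-0.011  0.001 -1.   ]
```

```bash
python3 -m creep '[[[0,0,-0.02],0,1],[[0,0,-0.035],0,1],[[0,0,-0.04],0,1]]'; python3 - <<'E'
from h import *
show()
crop("scene",200,230,70,60,10,"i1.png")
E
```

```text
clock: 14.35
eef_pos: [525.8, -191.7, 39.3]
tool_rot: [2.831, 1.568, 2.892]
force: [-5.5, 1.1, 3.6]
width: 26.3
t 14.35 pos [ 525.8 -191.7   39.3] F [-5.52  1.14  3.59] M [0.296 1.152 0.021] w 26.3 q [ 0.4   0.78 -0.15  1.91  0.24  0.47  1.71] tau7 0.013 jaw 1.6326 xax [-0.003  0.001 -1.   ]
```

View pics/i1.png

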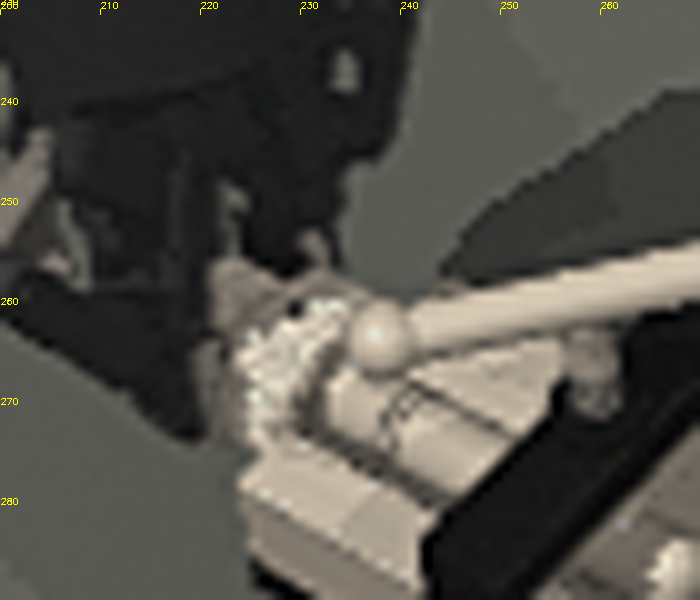

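```bash
python3 -m creep '[[[0,0,-0.012],0,1],[[0,0,-0.012],0,0.7],[[0,0,-0.012],0,0.4],[[0,0,-0.012],0,0.1],[[0,0,-0.012],0,0],[[0,0,-0.012],0,0],[[0,0,-0.012],0,0]]'; python3 -c "from h import *;show()"; python3 -m creep '[[[-0.15,0,0],0,0],[[-0.4,0,-0.05],0,0],[[-0.65,0,-0.1],0,0],[[-0.9,0,-0.2],0,0],[[-1,0,-0.4],0,0],[[-1,0,-0.7],0,0],[[-1,0,-1],0,0]]'; python3 - <<'E'
from h import *
show()
crop("scene",190,220,110,100,6,"j1.png")
crop("top",370,155,60,75,8,"j2.png")
E
```

```text
clock: 15.1
eef_pos: [526.9, -192.1, 39.7]
tool_rot: [-0.1, 1.569, -0.038]
force: [0.6, 0.5, -0.2]
width: 85.4
t 15.1 pos [ 526.9 -192.1   39.7] F [ 0.59  0.51 -0.19] M [0.01  0.052 0.041] w 85.4 q [ 0.4   0.78 -0.15  1.91  0.24  0.47  1.71] tau7 -0.0 jaw 1.633 xax [ 0.002 -0.    -1.   ]
clock: 15.8
eef_pos: [426.2, -198.4, 140.2]
tool_rot: [-0.388, 1.568, -0.325]
force: [-0.9, -1.0, -0.2]
width: 85.4
t 15.8 pos [ 426.2 -198.4  140.2] F [-0.92 -0.97 -0.18] M [-0.001  0.022  0.022] w 85.4 q [ 0.52  0.53 -0.21  2.1   0.21  0.54  1.8 ] tau7 -0.193 jaw 1.6334 xax [ 0.002 -0.001 -1.   ]
```

View pics/j1.png

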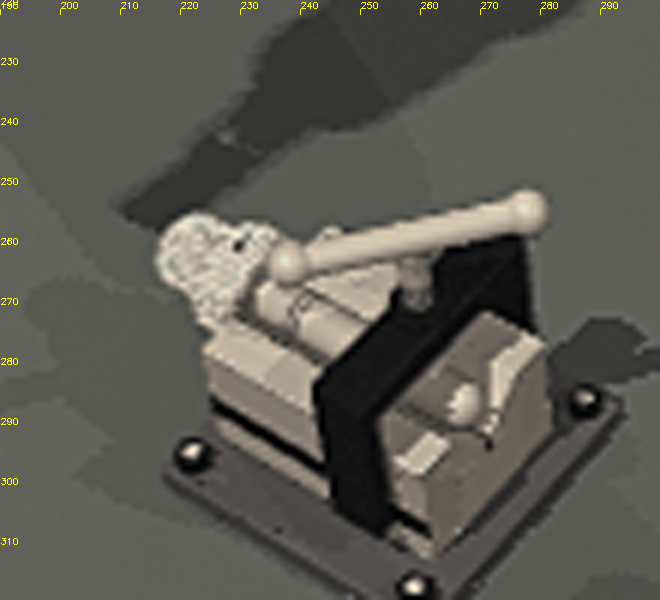

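View pics/j2.png

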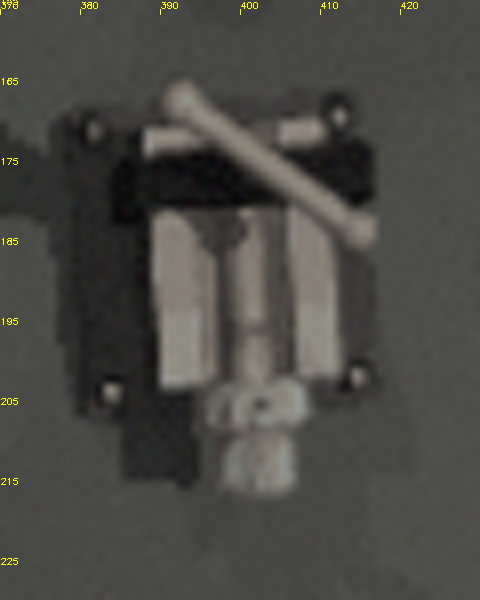

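```bash
python3 - <<'E'
from h import *
T=lambda a,b:(370+(a+.5)/8-.5,155+(b+.5)/8-.5)
print("front L,R",atz("top",*T(185,388),62),atz("top",*T(320,377),62),"fine end",atz("top",*T(258,495),57), "coarse back",atz("top",*T(258,429),60),"coarse front",atz("top",*T(258,378),70))
print("axis",atz("top",*T(256,350),57),atz("top",*T(249,230),57))
# tee
a1,b1=T(181,100),T(361,229)
S=lambda a,b:(190+(a+.5)/6-.5,220+(b+.5)/6-.5)
a=tri(a1,S(528,210));b=tri(b1,S(289,263));m=(a+b)/2
print(a,b,m,np.arctan2(*(a-b)[1::-1]))
A=atz("top",*a1,135);B=atz("top",*b1,135);print(A,B,(A+B)/2,np.linalg.norm(A-B),np.arctan2(*(A-B)[1::-1]))
# tee from geometry: seat actual
yaw=.0615
print("screw from home grasp:", np.array([525.7,-191.7])+ (32.5+76)*np.array([np.cos(yaw),np.sin(yaw)]))
goto([633,-185.5,150],np.arctan2(*(A-B)[1::-1])+np.pi/2)
E
```

```text
front L,R [ 555.56273134 -163.1442413    62.        ] [ 559.97465859 -215.14321537   62.        ] fine end [ 514.54355505 -191.7928063    57.        ] coarse back [ 539.92319831 -191.470068     60.        ] coarse front [ 559.19248306 -190.05377912   70.        ]
axis [ 570.53723891 -191.31159725   57.        ] [ 617.05347503 -188.84213613   57.        ]
[ 658.2183079  -153.00877172  134.59459045] [ 610.99563401 -218.62680934  135.12781405] [ 634.60697095 -185.81779053  134.86120225] 0.946997260579426
[ 658.68742053 -152.44007477  135.        ] [ 611.39078746 -218.21254258  135.        ] [ 635.039104   -185.32630868  135.        ] 81.01227698607161 0.9473697488692533
screw from home grasp: [ 633.9948776  -185.03145554]
axes x [-0.005  0.    -1.   ] y [-0.059  0.998  0.   ] z [ 0.998  0.059 -0.005]
shift [-0.115  0.007  2.119] spin -1.131 jawyaw now 1.63
```

```bash
python3 -m creep '[[[-0.3,0,0.1],-0.1,0],[[-0.5,0,0.3],-0.25,0],[[-0.5,0,0.5],-0.4,0],[[-0.5,0,0.7],-0.55,0],[[-0.5,0,0.9],-0.7,0],[[-0.5,0,1],-0.85,0],[[-0.5,0,1],-1,0],[[-0.5,0,1],-1,0]]'; python3 - <<'E'
from h import *
show()
goto([634.3,-185.3,160],.947+np.pi/2)
E
```

```text
clock: 16.7
eef_pos: [527.0, -191.9, 189.4]
tool_rot: [-0.119, 1.57, 0.729]
force: [0.3, -0.2, 0.0]
width: 85.5
t 16.7 pos [ 527.  -191.9  189.4] F [ 0.26 -0.19  0.02] M [-0.002  0.015  0.056] w 85.5 q [ 0.6   0.59 -0.46  1.81  0.34  0.83  2.39] tau7 0.657 jaw 2.4188 xax [ 0.001  0.001 -1.   ]
axes x [ 0.001  0.001 -1.   ] y [-0.75   0.661 -0.   ] z [0.661 0.75  0.001]
shift [ 0.295 -0.761  0.759] spin -0.126 jawyaw now 2.419
```

```bash
python3 -m creep '[[[0,-0.2,0.2],-0.1,0],[[0,-0.4,0.4],-0.126,0],[[0.05,-0.6,0.6],-0.126,0],[[0.15,-0.76,0.76],-0.126,0],[[0.25,-0.76,0.76],-0.126,0],[[0.25,-0.76,0.76],-0.126,0]]'; python3 - <<'E'
from h import *
show()
goto([634.3,-185.3,119],.947+np.pi/2)
crop("scene",210,200,110,100,6,"k1.png")
E
```

```text
clock: 17.3
eef_pos: [632.0, -185.1, 162.5]
tool_rot: [2.014, 1.567, 2.959]
force: [-0.6, 0.8, -0.2]
width: 85.7
t 17.3 pos [ 632.  -185.1  162.5] F [-0.59  0.81 -0.22] M [0.005 0.016 0.002] w 85.7 q [ 0.5   0.75 -0.46  1.55  0.38  0.94  2.44] tau7 -0.051 jaw 2.5158 xax [-0.004  0.001 -1.   ]
axes x [-0.004  0.001 -1.   ] y [-0.81   0.586  0.004] z [ 0.586  0.81  -0.002]
shift [ 0.435 -0.022  0.013] spin -0.003 jawyaw now 2.516
```

View pics/k1.png

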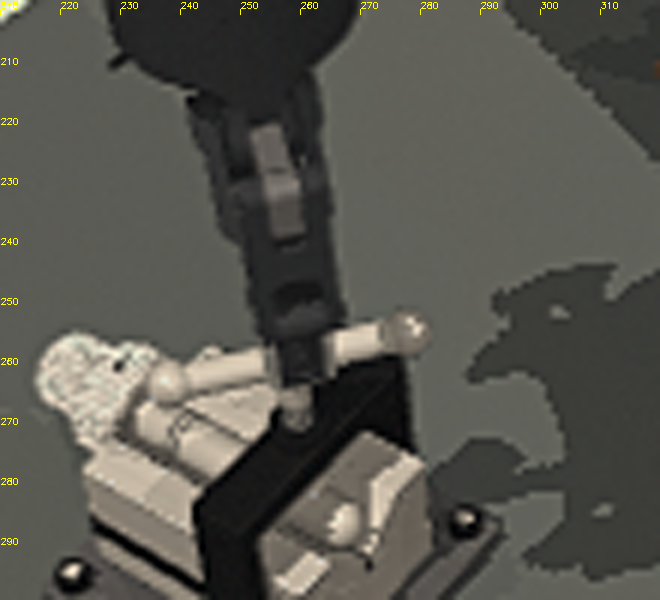

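```bash
python3 -m creep '[[[0.1,-0.01,0.01],0,0],[[0.25,-0.01,0.01],0,0],[[0.4,-0.01,0.01],0,0],[[0.42,-0.01,0.01],0,0],[[0.42,-0.01,0.01],0,0.3],[[0.42,-0.01,0.01],0,0.5],[[0.42,-0.01,0.01],0,0.6]]'; python3 -c "from h import *;show()
goto([634.3,-185.3,119],.947+np.pi/2)"; python3 -m creep '[[[0,0,0],0,0.7],[[0,0,0],0,0.75],[[0,0,0],0,0.8],[[0,0,0],0,0.85],[[0,0,0],0,1],[[0,0,0],0,1],[[0,0,0],0,1]]'; python3 - <<'E'
from h import *
show()
crop("scene",210,200,110,100,6,"l1.png")
E
```

```text
clock: 18.05
eef_pos: [635.2, -185.3, 123.1]
tool_rot: [-1.099, 1.57, -0.152]
force: [1.1, -0.7, -0.3]
width: 44.0
t 18.05 pos [ 635.2 -185.3  123.1] F [ 1.13 -0.72 -0.35] M [ 0.032 -0.001 -0.024] w 44.0 q [ 0.49  0.8  -0.44  1.57  0.41  0.86  2.42] tau7 -0.0 jaw 2.5171 xax [ 0.001 -0.    -1.   ]
axes x [ 0.001 -0.    -1.   ] y [-0.811  0.585 -0.001] z [0.585 0.811 0.001]
shift [ 0.041  0.008 -0.005] spin -0.001 jawyaw now 2.517
clock: 18.75
eef_pos: [633.4, -184.2, 122.6]
tool_rot: [1.82, 1.568, 2.766]
force: [-3.7, 2.7, 5.1]
width: 10.1
t 18.75 pos [ 633.4 -184.2  122.6] F [-3.71  2.66  5.12] M [ 0.549  0.988 -0.038] w 10.1 q [ 0.49  0.8  -0.44  1.57  0.41  0.87  2.42] tau7 0.047 jaw 2.5174 xax [-0.003  0.001 -1.   ]
```

View pics/l1.png

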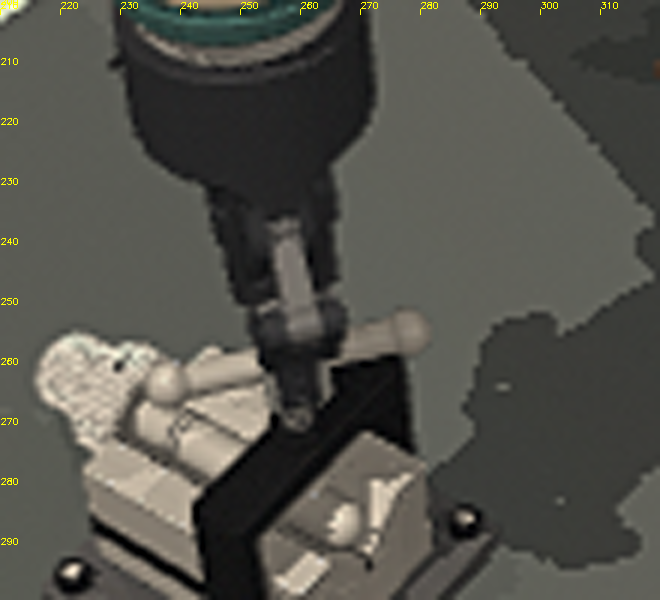

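```bash
python3 -m creep '[[[0,0.02,0],0,1],[[0,0.02,0],0,1],[[0,0.02,0],0.1,1],[[0,0.02,0],0.2,1],[[0,0.02,0],0.3,1],[[0,0.02,0],0.4,1],[[0,0.02,0],0.4,1],[[0,0.02,0],0.4,1]]'; python3 -c "from h import *;show()"
```

```text
clock: 19.6
eef_pos: [633.4, -184.2, 121.9]
tool_rot: [-0.857, 1.571, -0.223]
force: [1.2, -0.3, -4.3]
width: 9.9
t 19.6 pos [ 633.4 -184.2  121.9] F [ 1.22 -0.33 -4.35] M [-0.019 -0.319 -0.063] w 9.9 q [ 0.44  0.79 -0.35  1.58  0.33  0.84  2.16] tau7 -0.011 jaw 2.2048 xax [ 0. -0. -1.]
```

```bash
python3 -m creep '[[[0,0,0],0.1,1],[[0,0,0],0.2,1],[[0,0,0],0.3,1],[[0.01,0,0],0.4,1],[[0.01,0,0],0.5,1],[[0.01,0,0],0.6,1],[[0.01,0,0],0.6,1],[[0.01,0,0],0.6,1]]'; python3 -c "from h import *;show()"
```

```text
clock: 20.4
eef_pos: [633.4, -184.3, 120.8]
tool_rot: [-0.395, 1.57, -0.232]
force: [4.0, -2.1, -8.3]
width: 9.6
t 20.4 pos [ 633.4 -184.3  120.8] F [ 4.01 -2.15 -8.33] M [-0.167 -0.738 -0.053] w 9.6 q [ 0.37  0.77 -0.22  1.58  0.22  0.81  1.79] tau7 -0.021 jaw 1.7343 xax [ 0. -0. -1.]
```

```bash
python3 -m creep '[[[0.01,-0.01,0.02],0,1],[[0.01,-0.01,0.02],0.1,1],[[0.015,-0.01,0.02],0.2,1],[[0.015,-0.01,0.02],0.3,1],[[0.02,-0.01,0.02],0.4,1],[[0.02,-0.01,0.02],0.5,1],[[0.02,-0.01,0.02],0.5,1],[[0.02,-0.01,0.02],0.5,1]]'; python3 -c "from h import *;show()"
```

```text
clock: 21.2
eef_pos: [633.5, -184.4, 119.7]
tool_rot: [-3.089, 1.567, 2.965]
force: [-5.9, 1.3, 2.0]
width: 9.5
t 21.2 pos [ 633.5 -184.4  119.7] F [-5.89  1.29  2.02] M [ 0.269  1.143 -0.018] w 9.5 q [ 0.31  0.77 -0.12  1.58  0.11  0.8   1.49] tau7 0.023 jaw 1.3417 xax [-0.004  0.001 -1.   ]
```

```bash
python3 -m creep '[[[0,0,-0.011],0,1],[[0,0,-0.011],0.1,1],[[0.003,0,-0.011],0.2,1],[[0.005,0,-0.011],0.2,1],[[0.005,0,-0.011],0.2,1]]'; python3 -c "from h import *;show()"
```

```text
clock: 21.7
eef_pos: [633.5, -184.5, 119.3]
tool_rot: [-2.861, 1.569, 3.037]
force: [-5.3, 1.0, 2.7]
width: 9.6
t 21.7 pos [ 633.5 -184.5  119.3] F [-5.29  0.96  2.7 ] M [0.195 1.031 0.02 ] w 9.6 q [ 0.28  0.77 -0.07  1.58  0.07  0.79  1.37] tau7 0.024 jaw 1.1849 xax [-0.001  0.    -1.   ]
```

```bash
python3 -m creep '[[[0,0,0],0.1,1],[[0.003,0,0],0.2,1],[[0.005,0,0],0.2,1],[[0.005,0,0],0.2,1]]'; python3 -c "from h import *;show()"
```

```text
clock: 22.1
eef_pos: [633.5, -184.6, 118.9]
tool_rot: [-2.662, 1.569, 3.079]
force: [-5.8, 0.6, 4.3]
width: 9.7
t 22.1 pos [ 633.5 -184.6  118.9] F [-5.75  0.56  4.31] M [ 0.227  1.15  -0.013] w 9.7 q [ 0.26  0.77 -0.03  1.58  0.03  0.79  1.24] tau7 0.027 jaw 1.0279 xax [-0.001  0.    -1.   ]
```

```bash
python3 -m creep '[[[0,0,0],0.1,1],[[0.003,0,0],0.2,1],[[0.005,0,0],0.2,1],[[0.005,0,0],0.2,1]]'; python3 -c "from h import *;show()"
```

```text
clock: 22.5
eef_pos: [633.4, -184.6, 118.5]
tool_rot: [-2.516, 1.569, 3.067]
force: [-5.5, 1.0, 5.2]
width: 9.6
t 22.5 pos [ 633.4 -184.6  118.5] F [-5.47  1.03  5.16] M [ 0.178  1.129 -0.033] w 9.6 q [ 0.23  0.77  0.01  1.59 -0.01  0.79  1.12] tau7 0.029 jaw 0.8709 xax [-0.001  0.    -1.   ]
```

```bash
python3 -m creep '[[[0,-0.006,-0.008],0.1,1],[[0,-0.006,-0.008],0.2,1],[[0,-0.006,-0.008],0.2,1],[[0,-0.006,-0.008],0.2,1]]'; python3 -c "from h import *;show()"
```

```text
clock: 22.9
eef_pos: [633.4, -184.6, 118.2]
tool_rot: [0.344, 1.57, -0.513]
force: [-2.8, 0.4, 1.3]
width: 9.7
t 22.9 pos [ 633.4 -184.6  118.2] F [-2.78  0.44  1.27] M [0.07  0.521 0.081] w 9.7 q [ 0.21  0.77  0.06  1.59 -0.06  0.78  1.  ] tau7 -0.032 jaw 0.7141 xax [ 0. -0. -1.]
```

```bash
python3 -m creep '[[[0,0,0],0.1,1],[[0.003,0,0],0.2,1],[[0.003,0,0],0.2,1],[[0.003,0,0],0.2,1]]'; python3 -c "from h import *;show()"
```

```text
clock: 23.3
eef_pos: [633.4, -184.6, 117.8]
tool_rot: [0.325, 1.57, -0.689]
force: [-2.2, -0.2, 0.1]
width: 9.7
t 23.3 pos [ 633.4 -184.6  117.8] F [-2.17 -0.22  0.08] M [-0.032  0.457  0.023] w 9.7 q [ 0.18  0.77  0.1   1.59 -0.1   0.78  0.88] tau7 -0.031 jaw 0.5568 xax [ 0. -0. -1.]
```

```bash
python3 -m creep '[[[0,0,0],0.1,1],[[0.003,0,0],0.2,1],[[0.004,0,0],0.2,1],[[0.004,0,0],0.2,1]]'; python3 -c "from h import *;show()"
```

```text
clock: 23.7
eef_pos: [633.3, -184.7, 117.5]
tool_rot: [0.375, 1.57, -0.796]
force: [-2.9, 0.0, 1.2]
width: 9.9
t 23.7 pos [ 633.3 -184.7  117.5] F [-2.85  0.01  1.16] M [-0.063  0.502  0.029] w 9.9 q [ 0.16  0.78  0.15  1.59 -0.14  0.79  0.76] tau7 -0.093 jaw 0.3997 xax [ 0. -0. -1.]
```

```bash
python3 -m creep '[[[0,0,0],0.05,1],[[0.002,0,0],0.1,1],[[0.002,0,0],0.1,1],[[0.002,0,0],0.1,1]]'; python3 -c "from h import *;show()"
```

```text
clock: 24.1
eef_pos: [633.3, -184.6, 117.3]
tool_rot: [0.823, 1.57, -0.428]
force: [-3.4, -0.4, 2.4]
width: 9.5
t 24.1 pos [ 633.3 -184.6  117.3] F [-3.45 -0.44  2.41] M [-0.105  0.553  0.113] w 9.5 q [ 0.14  0.78  0.17  1.59 -0.17  0.79  0.7 ] tau7 -0.171 jaw 0.3202 xax [ 0. -0. -1.]
```

```bash
python3 -m creep '[[[0,0,0],0.05,1],[[0.002,0,0],0.1,1],[[0.002,0,0],0.1,1],[[0.002,0,0],0.1,1]]'; python3 -c "from h import *;show()"
```

```text
clock: 24.5
eef_pos: [633.3, -184.7, 117.2]
tool_rot: [0.639, 1.57, -0.691]
force: [-3.1, -0.0, 3.4]
width: 9.7
t 24.5 pos [ 633.3 -184.7  117.2] F [-3.13 -0.01  3.44] M [-0.095  0.68   0.226] w 9.7 q [ 0.13  0.78  0.19  1.59 -0.19  0.79  0.64] tau7 -0.203 jaw 0.2412 xax [ 0. -0. -1.]
```

```bash
cat > avg.py <<'E'
from h import *
m=[]
for i in range(8):
    s=readout.read_state();m.append([s["torque"][2],s["tau"][6],*s["force"]]);cams.get_image("top")
m=np.array(m);print("Mz,tau7,F mean",m.mean(0).round(3),"sd",m.std(0).round(3));show()
E
python3 avg.py
```

```text
Mz,tau7,F mean [ 0.216 -0.212 -3.156 -0.279  4.891] sd [0.024 0.006 0.308 0.374 0.756]
t 24.9 pos [ 633.3 -184.6  117.1] F [-3.22 -0.74  5.56] M [-0.141  0.656  0.228] w 9.6 q [ 0.13  0.78  0.19  1.59 -0.19  0.79  0.64] tau7 -0.219 jaw 0.2401 xax [ 0. -0. -1.]
```

```bash
python3 -m creep '[[[0,0,0],0.05,1],[[0,0,0],0.1,1],[[0,0,0],0.1,1],[[0,0,0],0.1,1]]'; python3 avg.py
```

```text
clock: 25.3
eef_pos: [633.3, -184.7, 117.0]
tool_rot: [0.581, 1.57, -0.828]
force: [-3.0, -0.1, 5.3]
width: 9.8
Mz,tau7,F mean [ 0.263 -0.252 -3.193 -1.043  5.098] sd [0.033 0.013 0.392 0.583 0.321]
t 25.7 pos [ 633.3 -184.7  117. ] F [-2.82 -0.76  4.36] M [-0.24   0.666  0.3  ] w 9.8 q [ 0.12  0.78  0.21  1.59 -0.21  0.79  0.58] tau7 -0.259 jaw 0.1618 xax [ 0. -0. -1.]
```

```bash
python3 -m creep '[[[0,0,0],0,0.8],[[0,0,0],0,0.6],[[0,0,0],0,0.4],[[0,0,0],0,0.2],[[0,0,0],0,0],[[0,0,0],0,0]]'; python3 -c "from h import *;show()"; python3 -m creep '[[[-0.15,0,0],0,0],[[-0.35,0,0],0,0],[[-0.6,0,0],0,0],[[-0.85,0,0],0,0],[[-1,0,0],0,0],[[-1,0,0],0,0],[[-1,0,0],0,0]]'; python3 - <<'E'
from h import *
show()
crop("scene",190,220,110,100,6,"m1.png")
crop("top",370,155,60,75,8,"m2.png")
cv2.imwrite("pics/m3.png",cams.get_image("scene"))
E
```

```text
clock: 26.3
eef_pos: [633.3, -184.4, 116.8]
tool_rot: [2.806, 1.571, 1.396]
force: [1.0, 0.4, 0.6]
width: 85.3
t 26.3 pos [ 633.3 -184.4  116.8] F [0.99 0.39 0.65] M [ 0.035 -0.043  0.052] w 85.3 q [ 0.12  0.78  0.21  1.59 -0.21  0.79  0.58] tau7 -0.0 jaw 0.1609 xax [ 0.  0. -1.]
clock: 27.0
eef_pos: [633.2, -184.4, 217.4]
tool_rot: [1.365, 1.57, -0.044]
force: [0.1, 1.5, -0.6]
width: 85.5
t 27.0 pos [ 633.2 -184.4  217.4] F [ 0.1   1.53 -0.6 ] M [-0.027  0.048  0.002] w 85.5 q [ 0.1   0.67  0.24  1.51 -0.18  0.99  0.55] tau7 -0.003 jaw 0.161 xax [ 0.001 -0.    -1.   ]
```

View pics/m1.png

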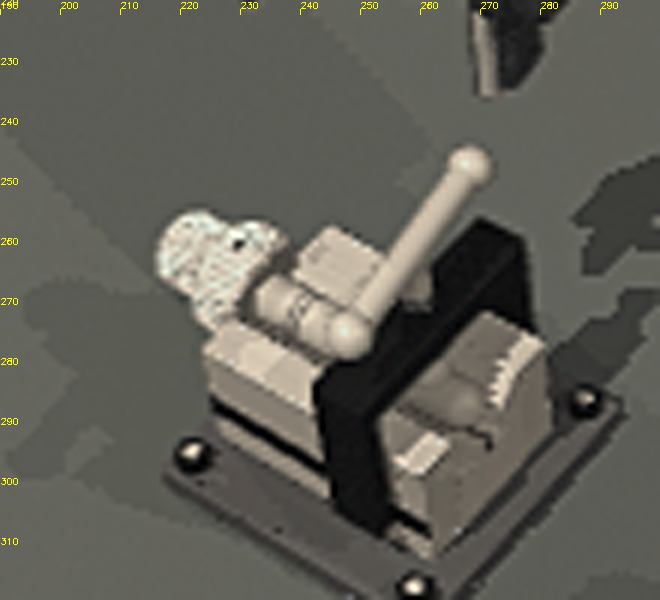

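View pics/m3.png

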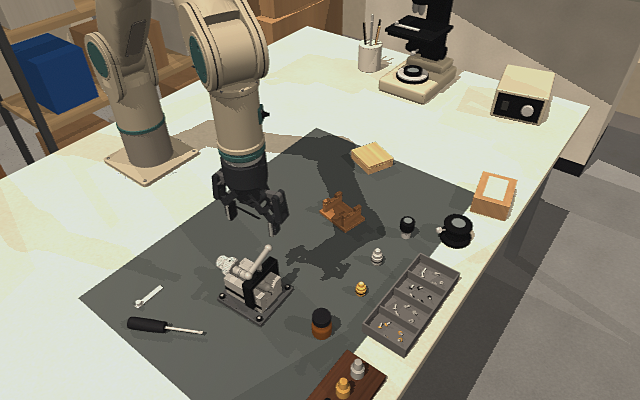

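```bash
python3 -c "
from cell import order
print(order.finish_job())"
```

```text
the job is handed in; nothing more can be done
None
```

The focus shaft is lying in the V-block with its knob shoulder home and the clamp screw tightened. I handed the job in at about 27 s of the 72 s; no verdict was given.

- **Seating:** I lifted the shaft out of the rest by its fine knob and slid it in along the V. It then stopped dead at TCP x = 525.7 mm, and further pushing only raised the force to about 14 N. After I let go, the top picture put the end of the fine knob about 43 mm in front of the block face. Fully home would be 44 mm.
- **Clamping:** I turned the T-handle about 2.36 rad clockwise. The torque rose from about 0.03 to 0.255 N m, and the wrist sensor and joint 7 agreed on it (0.263 and 0.252). That is roughly 80 to 100 N on the shaft by the figures you gave.
- **Final state:** The gripper is open, 100 mm above the T-handle, and reads near-zero force. In the last scene picture the shaft is still home and the bystanders in view look undisturbed. The arm hides the hex key there, and I did not measure how far any of them had moved.

**Disagreement:** the torque rose by about 0.5 to 0.7 N m per rad after contact, not the stated 0.4. Judged by angle turned, the clamp force could be only about 40 to 65 N. I trusted the torque, because two sensors agreed and both fell back to about zero after release.

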